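# Sort calibrator parts on the tilting board

## Task

Lift the sorting board by its orange bar so that the two polished round inserts roll off into the blue trough while the two flat brass parts stay on the board, without ever touching the inserts with the robot. Then lower the board fully and lay both flat parts, side by side and flat on its floor, in the green tray. Leave the meter, mug and screwdriver alone.

Things in the scene. Friction and masses are not known exactly. Their poses are not given: they have to be found in the camera images.
- stand: fixed dark steel stand with the blue catch trough, one piece, 300 mm wide along its x. Origin on the work surface under the middle of the board; x along the hinge line, y from the trough side towards the bar side, z up. Posts carry the board 65 mm above the work surface. The stand is turned by up to 0.3 rad between starts. The trough spans y -105 to -245 mm, inside 295 mm wide; its outer wall is 85 mm high, its side walls 60 mm, its wall under the board 40 mm
- board (a joint): hinge of the grey sorting board: 0 = level on its rest posts (its start), positive = bar side raised, at most 0.7 rad. Hinge line parallel to the stand's x, at stand y = -100 mm, z = 65 mm. It falls back under its own weight when let go, so it must be held up while the inserts roll and lowered again; lifting at the bar takes about 7 to 12 N. The inserts start to roll at about 0.12 rad and are off within two seconds at 0.2 rad; the flat parts do not slide below 0.35 rad
- board_top (a point): middle of the board's upper face (75 mm above the work surface when level); axes as the stand's when level, turning with the board. The board is grey, 290 mm (x) by 230 mm (y), 10 mm thick, 0.9 kg; aluminium rims 16 mm high and 5 mm thick on both x ends and on the bar side; the trough side is open
- handle (a point): middle of the orange round lifting bar: 12 mm in diameter, 120 mm long along x, clear of the board's bar-side edge by 36 mm, 85 mm above the work surface when level; it is 257 mm (y) and 20 mm (z) from the hinge line and turns with the board. Steel arms hold it at both ends; the middle 90 mm is free to grip from above, fingers closing along y
- trough (a point): middle of the blue trough's floor, about 13 mm above the work surface (the floor falls slightly outward, so that inserts settle against the outer wall); axes as the stand's
- insert_a: solid turned aluminium calibrator insert, a plain cylinder 34 mm in diameter and 80 mm long, about 0.19 kg, lying on its side on the lower (trough-side) half of the board, long axis within about 15 degrees of the hinge line; stays put on the level board and rolls once it is tilted. Origin at its centre (17 mm above what it lies on), x along its length; its y and z turn as it rolls. Never to be touched by the robot
- insert_b: solid turned aluminium calibrator insert, a plain cylinder 34 mm in diameter and 80 mm long, about 0.19 kg, lying on its side on the lower (trough-side) half of the board, long axis within about 15 degrees of the hinge line; stays put on the level board and rolls once it is tilted. Origin at its centre (17 mm above what it lies on), x along its length; its y and z turn as it rolls. Never to be touched by the robot
- plate: flat brass block 76 mm (x) by 40 mm (y) by 16 mm thick, about 0.4 kg, lying on the bar-side half of the board. Origin at the centre of its underside, z up
- disc: flat brass disc 56 mm in diameter and 16 mm thick, about 0.33 kg, lying flat on the bar-side half of the board. Origin at the centre of its underside, z up
- tray: fixed green open tray 240 mm (x) by 160 mm (y) outside, 35 mm high, walls and floor 5 mm thick. Origin under its centre on the work surface; stands to the robot's left of the board
- meter: bystander: yellow hand-held meter 190 x 90 x 38 mm lying flat; origin at the centre of its underside
- mug: bystander: blue mug 80 mm wide and 90 mm high; origin at the centre of its underside
- driver: bystander: screwdriver lying on the work surface beyond the trough, about 200 mm long; origin under its middle
Not all that is in view belongs to the job. Leave any pink or red look-alike of the plate alone.

How it is judged (in metres and radians):
On the way:
1. both inserts are in the trough while both flat parts are still on the board (x of insert_a in the frame of trough between -0.15 and 0.15 m and y of insert_a in the frame of trough between -0.073 and 0.073 m and z of insert_a in the frame of trough between 0 and 0.05 m and x of insert_b in the frame of trough between -0.15 and 0.15 m and y of insert_b in the frame of trough between -0.073 and 0.073 m and z of insert_b in the frame of trough between 0 and 0.05 m and x of plate in the frame of board_top between -0.145 and 0.145 m and y of plate in the frame of board_top between -0.116 and 0.116 m and z of plate in the frame of board_top between -0.01 and 0.02 m and x of disc in the frame of board_top between -0.145 and 0.145 m and y of disc in the frame of board_top between -0.116 and 0.116 m and z of disc in the frame of board_top between -0.01 and 0.02 m), for 0.2 s.
At the end, for the whole second after the job is handed in: Both inserts lie in the trough (centres under 50 mm above its floor), both flat parts lie flat (within 0.15 rad) on the tray floor, not stacked or on the rim (undersides under 14 mm above the work surface), all at rest, and the board is down (within 0.03 rad) (x of insert_a in the frame of trough between -0.15 and 0.15 m and y of insert_a in the frame of trough between -0.073 and 0.073 m and z of insert_a in the frame of trough between 0 and 0.05 m and x of insert_b in the frame of trough between -0.15 and 0.15 m and y of insert_b in the frame of trough between -0.073 and 0.073 m and z of insert_b in the frame of trough between 0 and 0.05 m and x of plate in the frame of tray between -0.115 and 0.115 m and y of plate in the frame of tray between -0.075 and 0.075 m and z of plate in the frame of tray between 0 and 0.014 m and angle between each of plate, disc's own z axis and vertical below 0.15 rad and x of disc in the frame of tray between -0.115 and 0.115 m and y of disc in the frame of tray between -0.075 and 0.075 m and z of disc in the frame of tray between 0 and 0.014 m and linear speed of each of insert_a, insert_b, plate, disc below 0.02 m/s and value of joint board below 0.03 rad); the robot touches nothing.
It fails at once if the robot touches an insert (more than 1 N) (contact force between any of the fingers, the arm and insert_a above 1 N or contact force between any of the fingers, the arm and insert_b above 1 N).
It fails at once if a flat part leaves the board on the trough side ((x of plate in the frame of trough between -0.15 and 0.15 m and y of plate in the frame of trough between -0.073 and 0.05 m and z of plate in the frame of trough between -0.02 and 0.05 m) or (x of disc in the frame of trough between -0.15 and 0.15 m and y of disc in the frame of trough between -0.073 and 0.05 m and z of disc in the frame of trough between -0.02 and 0.05 m)).
It fails at once if a bystander (meter, mug, screwdriver) is moved more than 25 mm (distance of any of meter, mug, driver from where it was at the start of the episode above 0.025 m).
It also fails if it takes over 67 s, if anything falls off the work surface, if the arm or the gripper's body presses on something with over 40 N, if the wrist force passes 120 N, or if a joint passes its speed limit or range.

## Robot

A 6-joint arm with a two-finger parallel gripper is mounted at the origin on the work surface. World frame = base frame: x ahead of the robot, y to its left, z up, the work surface at z = 0. Lengths are in mm, angles in rad, forces in N, time in s.
With the tool pointing down it reaches from about 350 to 875 mm from the base axis. Payload 4.2 kg.
Tool frame: the origin (TCP) lies on the mounting face of the last link; the fingertips stand 173 mm ahead of it and the grasp point (between the pads) lies 155 mm ahead of it; z points along the fingers, y is the line along which they close (so a half turn about z gives the same grasp; the last joint's range is limited). The gripper opens to 85 mm and grips with 20 to 120 N. Pads are 22 mm wide; open, the fingers measure 114 mm over their backs; the gripper's body (76 mm by 85 mm) begins 54 mm behind the grasp point. The pads swing forward as they close: fully open they stand 13 mm farther back than shut.
Start: joints at [0.259, 0.385, 0.008, 0, -1.194, -0.259], TCP at [624.98, 0.025, 404.712] pointing down, gripper open.
Joint ranges: [-3.14, 3.14], [-1.21, 2.06], [-1.07, 1.41], [-3.16, 2.05], [-2.99, -0.16], [-3.1, 3.1]. Speed limits (rad/s): [2.79, 2.79, 3.14, 3.14, 3.14, 3.14].

## Interface

Orientations are given as a unit quaternion [x, y, z, w].
In Python, from bench import arm gives the robot as it stands.
- The arm moves only by the tool carry_out, never from a script. Its argument "rows" is a list of rows, each a list of 7 numbers: the shift along the tool's x, y, z as a fraction of full scale, then the turn, a rotation vector about the tool's x, y, z as a fraction of full scale, then the opening, from -1 (shut) to 1 (fully open). A call has 1 to 12 rows; each row is the pose to reach, as a shift and turn from the pose commanded when the call began, along the tool's axes at that moment, turning the shorter way round; what a row does not reach only later rows make up. Full scale, the value 1, is 20 cm for a shift and pi rad for a turn. A row lasts 1/8 s, in which the tool goes at most 62.5 mm and 10.7 degrees, less where a joint would pass 70% of its speed; a pose out of reach is approached as far as the arm can. A call with a number of a shift or a turn outside -1 to 1 is refused whole. A call with a gripper value outside its range is refused whole. The fingers move at their own pace and stop on an object; the grip force is fixed at half the most. Time passes only in rows, so rows that repeat a pose let the fingers close. It gives the time, the measured TCP pose, the force, the opening and the grip force at its end, in the units of the state.
- arm.read_state(): the state, without advancing time (a new reading comes with each control period).
- arm.get_image(name): name is "scene" or "side" or "wrist"; returns (picture, depth): 480x640x3 uint8, red, green, blue; 480x640 float32, mm along the optical axis (not along the pixel's ray), 0 where there is no reading.
- arm.calibration(name): a dict with "mtx" (3x3 intrinsics, pixels), "k1" (the pictures are not rectified: a ray, as slopes to the right and down, at radius r is drawn at 1 + k1 r^2 times it, then the intrinsics apply), "cam_to_world" (4x4, takes a point from camera to world coordinates). Camera axes: x right, y up, looking along -z (the intrinsics and any distortion apply to the point x, -y, -z); pixel columns grow to the right and rows downward; lengths in mm; the calibration is good to about 2 mm. A picture is of the moment at which its call begins: read the wrist's pose just before it. calibration takes no time and is no camera call; for the wrist camera it gives the pose at the moment of the call.
- arm.job_done(): hands the job in; it is judged then, once.
The state is a dict: "clock": time; "joints": joint angles; "joint_vel": joint speeds; "joint_efforts": joint torques, N m; "position": TCP position; "ee_rot": TCP orientation; "contact_force": force on the tool from outside, world axes, zero at the start; "wrist_torque": the same for the moment, N m; "gripper_width": finger opening in mm; "grasp_force": force on a finger pad.
Only numpy, scipy, OpenCV 4.12 (cv2) and the standard library are available. Lean on these libraries where they do the work, as an engineer would, in place of code of your own. Each camera call takes 0.05 s, during which the arm holds its last target. There are 200 camera calls.

## Working session

There is one attempt and no reset: what is moved stays moved. The work goes in short steps, Python scripts to look and compute and a tool call to move; the robot and the scene stay as the last step left them, time stands still between calls to the robot, and variables do not carry over. Pictures are saved under pics/ and viewed, at most 10 in all, crops included, and the job is handed in when it is done.

Besides the shell and the picture viewer there is one more tool, called after "Call:" as name([rows], argument=value, ...), one row to a line, values as JSON. carry_out: Moves the arm, as the interface text tells. Its arguments: {"type":"object","properties":{"rows":{"type":"array"}},"required":["rows"]}

```bash
mkdir -p pics; cat > h.py <<'E'
import numpy as np, cv2
from bench import arm
def grab(n,save=None):
    c=arm.calibration(n); p,d=arm.get_image(n)
    if save: cv2.imwrite('pics/'+save,p[:,:,::-1])
    return p,d,c
def pts(d,c):
    "world point per pixel from depth"
    h,w=d.shape; K=np.array(c['mtx'],float); u,v=np.meshgrid(np.arange(w),np.arange(h))
    uv=np.stack([u,v],-1).reshape(-1,1,2).astype(np.float64)
    n=cv2.undistortPoints(uv,K,np.array([c['k1'],0,0,0,0.]))[:,0].reshape(h,w,2)
    P=np.stack([n[...,0]*d,-n[...,1]*d,-d,np.ones_like(d)],-1)
    return (P@np.array(c['cam_to_world']).T)[...,:3]
E
python3 - <<'E'
from h import *
for n in ['scene','side']:
    p,d,c=grab(n,n+'0.png'); np.savez(n+'0.npz',p=p,d=d,P=pts(d,c)); print(n,np.array(c['cam_to_world'])[:3,3],(d>0).mean())
print(arm.read_state())
E
```

```text
scene [995.94196881 517.40521144 781.43673894] 0.9961067708333333
side [ 500.99929941 -968.76217068  809.84696275] 0.9962434895833333
{'clock': 0.1, 'joints': array([ 2.58574966e-01,  3.85477353e-01,  6.79436274e-03, -4.27907502e-04,
       -1.19401115e+00, -2.58614483e-01]), 'joint_vel': array([ 0.00033764, -0.00029365,  0.00499089,  0.00073977,  0.00034898,
        0.00070028]), 'joint_efforts': array([-2.41840362e-04, -3.93318665e+01,  1.88929778e+01,  4.19793829e+00,
       -2.58899068e-03, -3.31562532e-06]), 'position': array([6.24825527e+02, 1.99945267e-02, 4.03745570e+02]), 'ee_rot': array([-7.07036677e-01,  7.07176214e-01,  6.48992882e-04, -7.20267647e-04]), 'contact_force': array([ 1.09684089, -0.1879356 ,  0.49817387]), 'wrist_torque': array([0.00258435, 0.0644251 , 0.00993703]), 'grasp_force': 0.0, 'gripper_width': 85.54091565922764}
```

View pics/scene0.png

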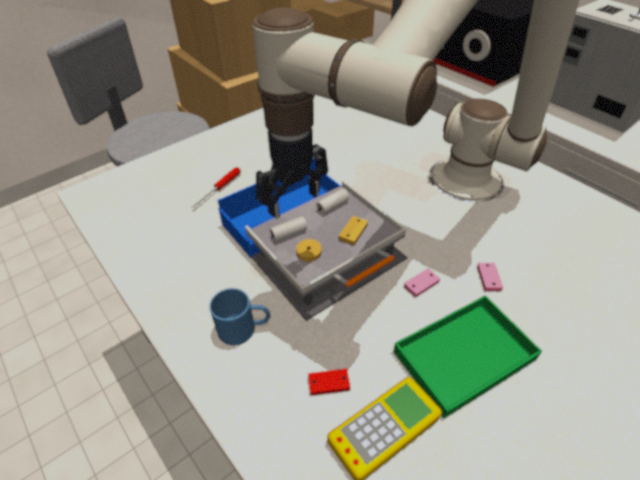

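View pics/side0.png

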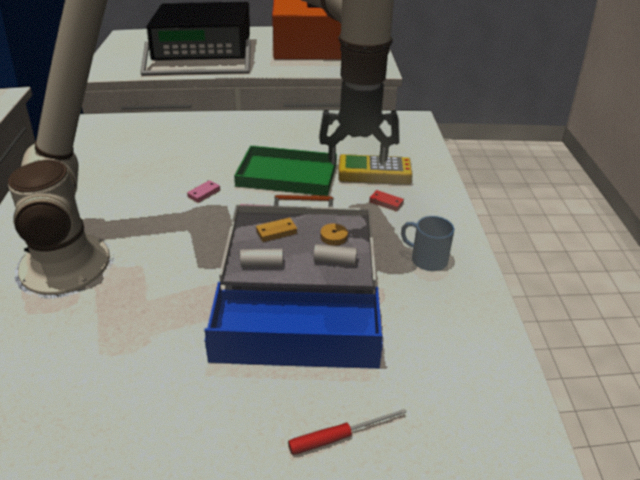

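The scene view shows the board in the middle with its bar at about (370,269), the disc at (309,249), the plate at (353,230) and the tray at (467,352). The side view shows the bar at (303,198), the trough at (295,330), the inserts at (261,258) and (335,255), the plate at (277,229) and the disc at (334,234). Next I measure from the colour masks and depth.

```bash
python3 - <<'E'
from h import *
R={'orange':((5,200,120),(14,255,255)),'brass':((15,130,110),(24,255,255)),'green':((55,150,40),(75,255,255)),'blue':((108,180,60),(125,255,255)),'yellow':((24,180,120),(32,255,255)),'pinkred':((165,80,120),(180,255,255))}
for n in ['scene','side']:
    z=np.load(n+'0.npz'); p,P=z['p'],z['P']; hsv=cv2.cvtColor(p,cv2.COLOR_RGB2HSV)
    ok=(P[...,0]>200)&(P[...,0]<1000)&(abs(P[...,1])<550)&(P[...,2]>-10)&(P[...,2]<150)
    for k,(a,b) in R.items():
        m=(cv2.inRange(hsv,a,b)>0)&ok
        nc,l,s,ce=cv2.connectedComponentsWithStats(m.astype(np.uint8))
        for i in range(1,nc):
            if s[i,4]<40: continue
            q=P[l==i]; r=cv2.minAreaRect(q[:,:2].astype(np.float32))
            print(n,k,s[i,4],ce[i].round(),'mean',q.mean(0).round(),'zpct',np.percentile(q[:,2],[2,50,98]).round(),'rect',np.round(r[0]),np.round(r[1]),round(r[2],1))
E
```

```text
scene orange 235 [370. 270.] mean [530. 120.  89.] zpct [86. 90. 93.] rect [518. 117.] [139.  55.] 19.9
scene brass 423 [353. 229.] mean [472.   8.  91.] zpct [86. 91. 94.] rect [470.   6.] [78. 40.] 21.3
scene brass 376 [308. 249.] mean [588. -11.  91.] zpct [87. 91. 94.] rect [587. -13.] [57. 50.] 51.0
scene brass 237 [387. 452.] mean [747. 385.  25.] zpct [14. 26. 34.] rect [733. 391.] [ 52. 192.] 67.5
scene green 9122 [465. 354.] mean [488. 354.  11.] zpct [ 3.  6. 36.] rect [491. 355.] [158. 240.] 78.4
scene blue 149 [297. 186.] mean [ 415. -277.   20.] zpct [ 7. 20. 38.] rect [ 423. -279.] [11. 93.] 83.1
scene blue 145 [326. 184.] mean [ 358. -216.   34.] zpct [10. 35. 59.] rect [ 362. -210.] [17. 72.] 0.8
scene blue 963 [240. 214.] mean [ 614. -258.   44.] zpct [10. 44. 82.] rect [ 629. -238.] [194.  98.] 51.8
scene yellow 2215 [384. 433.] mean [730. 362.  37.] zpct [24. 38. 41.] rect [711. 354.] [ 87. 206.] 84.4
scene pinkred 161 [489. 283.] mean [302. 280.  13.] zpct [ 5. 15. 18.] rect [300. 266.] [78. 34.] 76.2
scene pinkred 132 [419. 288.] mean [433. 186.  14.] zpct [ 7. 15. 19.] rect [418. 179.] [35. 70.] 84.5
side brass 448 [378. 169.] mean [722. 322.  37.] zpct [31. 37. 41.] rect [716. 343.] [ 85. 185.] 84.7
side brass 434 [276. 227.] mean [468.   4.  90.] zpct [75. 91. 94.] rect [467.  15.] [84. 67.] 20.7
side brass 291 [333. 232.] mean [583. -18.  91.] zpct [88. 91. 94.] rect [577.  -9.] [50. 74.] 35.7
side green 1821 [290. 170.] mean [496. 368.   7.] zpct [ 2.  5. 36.] rect [492. 350.] [166. 231.] 78.3
side blue 5890 [299. 318.] mean [ 512. -196.   28.] zpct [12. 17. 86.] rect [ 505. -215.] [154. 302.] 86.7
side yellow 74 [345. 164.] mean [639. 345.  38.] zpct [34. 38. 42.] rect [636. 346.] [42. 79.] 22.6
side pinkred 242 [203. 189.] mean [281. 264.  16.] zpct [13. 16. 20.] rect [282. 266.] [78. 41.] 48.3
```

```bash
cat >> h.py <<'E'
from scipy.spatial.transform import Rotation as Rt
def plan(g,close_dir,tilt=0,axis=(1,0,0),off=155):
    """row numbers to bring grasp point to g, tool down with closing axis (world xy dir), then tilted about axis"""
    s=arm.read_state(); R0=Rt.from_quat(s['ee_rot']); best=None
    c=np.r_[close_dir,0]/np.linalg.norm(close_dir); z=np.array([0,0,-1.])
    for sg in (1,-1):
        y=sg*c; M=Rt.from_rotvec(tilt*np.array(axis)/np.linalg.norm(axis))*Rt.from_matrix(np.stack([np.cross(y,z),y,z],1))
        t=np.array(g)-off*M.apply([0,0,1]); rv=(R0.inv()*M).as_rotvec()
        sh=R0.inv().apply(t-s['position'])
        r=np.r_[sh/200,rv/np.pi]
        print('option',sg,r.round(4), 'rot deg',np.degrees(np.linalg.norm(rv)).round(1))
def gp():
    s=arm.read_state(); R=Rt.from_quat(s['ee_rot']); print('t',round(s['clock'],2),'grasp',(s['position']+155*R.apply([0,0,1])).round(1),'close',R.apply([0,1,0]).round(3),'F',s['contact_force'].round(1),'w',round(s['gripper_width'],1),'gf',round(s['grasp_force'],1),'j6',s['joints'].round(2))
E
python3 - <<'E'
from h import *
z=np.load('scene0.npz'); p,P=z['p'],z['P']; hsv=cv2.cvtColor(p,cv2.COLOR_RGB2HSV)
m=(cv2.inRange(hsv,(5,200,120),(14,255,255))>0)&(abs(P[...,2]-88)<8)&(P[...,1]<200)
q=P[m]; vx,vy,x0,y0=cv2.fitLine(q[:,:2].astype(np.float32),cv2.DIST_HUBER,0,.01,.01).ravel(); t=(q[:,:2]-[x0,y0])@[vx,vy]
print('bar dir',np.degrees(np.arctan2(vy,vx)),np.percentile(t,[0,2,98,100]),x0,y0)
# board top plane grey at z~75: extents; trough from side view
z=np.load('side0.npz');p2,P2=z['p'],z['P']
h2=cv2.cvtColor(p2,cv2.COLOR_RGB2HSV);m=(cv2.inRange(h2,(108,180,60),(125,255,255))>0)&(P2[...,2]>78)&(P2[...,2]<90)&(P2[...,1]<-150)&(P2[...,1]>-350)
q=P2[m];vx,vy,x0,y0=cv2.fitLine(q[:,:2].astype(np.float32),cv2.DIST_HUBER,0,.01,.01).ravel();print('outer wall',np.degrees(np.arctan2(vy,vx)),q.mean(0),q[:,:2].min(0),q[:,:2].max(0))
z=np.load('scene0.npz');p,P=z['p'],z['P'];m=(abs(P[...,2]-75)<5)&(P[...,0]>300)&(P[...,0]<750)&(abs(P[...,1]+20)<160)
print('board top',cv2.minAreaRect(P[m][:,:2].astype(np.float32)))
a=np.radians(-4.5); plan([525,119,200],[-np.sin(a),np.cos(a)]); gp()
E
```

```text
bar dir -3.607815 [-64.2481117  -61.86250076  58.29570243  61.63881266] 530.83704 120.48183
outer wall -3.7892892 [ 505.91150767 -287.65037395   84.40558845] [ 354.28354898 -299.16308656] [ 646.16407479 -275.49279793]
board top ((558.5079345703125, -19.0401611328125), (277.7880554199219, 374.2814025878906), 86.2278060913086)
option 1 [-5.948e-01  4.988e-01  2.446e-01  4.000e-04 -5.000e-04  5.249e-01] rot deg 94.5
option -1 [-5.948e-01  4.988e-01  2.446e-01  5.000e-04  4.000e-04 -4.751e-01] rot deg 85.5
t 0.1 grasp [624.5   0.  248.7] close [-1.     0.     0.002] F [ 1.1 -0.2  0.5] w 85.5 gf 0.0 j6 [ 0.26  0.39  0.01 -0.   -1.19 -0.26]
```

Call:
carry_out([
  [-0.595,0.475,0.2446,0,0,-0.479,0],
  [-0.595,0.475,0.2446,0,0,-0.479,0],
  [-0.595,0.475,0.2446,0,0,-0.479,0],
  [-0.595,0.475,0.2446,0,0,-0.479,0],
  [-0.595,0.475,0.2446,0,0,-0.479,0],
  [-0.595,0.475,0.2446,0,0,-0.479,0],
  [-0.595,0.475,0.2446,0,0,-0.479,0],
  [-0.595,0.475,0.2446,0,0,-0.479,0],
  [-0.595,0.475,0.2446,0,0,-0.479,0],
  [-0.595,0.475,0.2446,0,0,-0.479,0],
  [-0.595,0.475,0.2446,0,0,-0.479,0],
])

```text
clock: 1.48
position: [530.0, 119.0, 355.7]
ee_rot: [0.999, -0.034, -0.0, 0.0]
contact_force: [-0.5, -0.3, -0.7]
gripper_width: 42.5
grasp_force: 0.0
```

```bash
python3 - <<'E'
from h import *
gp(); p,d,c=grab('wrist','w1.png'); P=pts(d,c); hsv=cv2.cvtColor(p,cv2.COLOR_RGB2HSV)
print(np.array(c['cam_to_world'])[:3,3])
m=(cv2.inRange(hsv,(4,190,100),(14,255,255))>0)&(P[...,2]>70)&(P[...,2]<100)
print(m.sum())
if m.sum()>50:
    q=P[m]; vx,vy,x0,y0=cv2.fitLine(q[:,:2].astype(np.float32),cv2.DIST_HUBER,0,.01,.01).ravel(); t=(q[:,:2]-[x0,y0])@[vx,vy]
    print(np.degrees(np.arctan(vy/vx)),np.percentile(t,[1,99]),q.mean(0),np.percentile(q[:,2],[2,50,98]),cv2.minAreaRect(q[:,:2].astype(np.float32)))
E
```

```text
t 1.48 grasp [529.9 119.  200.7] close [-0.067 -0.998  0.   ] F [-0.5 -0.3 -0.7] w 42.5 gf 0.0 j6 [ 0.52  0.29 -0.27 -0.   -1.02  0.98]
[614.07352131 112.88060693 325.69996144]
1886
-3.8642673 [-73.46591496  51.56873736] [535.13090692 116.77883304  90.64347621] [88.01575423 90.77607461 92.70443182] ((527.01123046875, 117.41166687011719), (10.787057876586914, 128.41488647460938), 86.14459228515625)
```

View pics/w1.png

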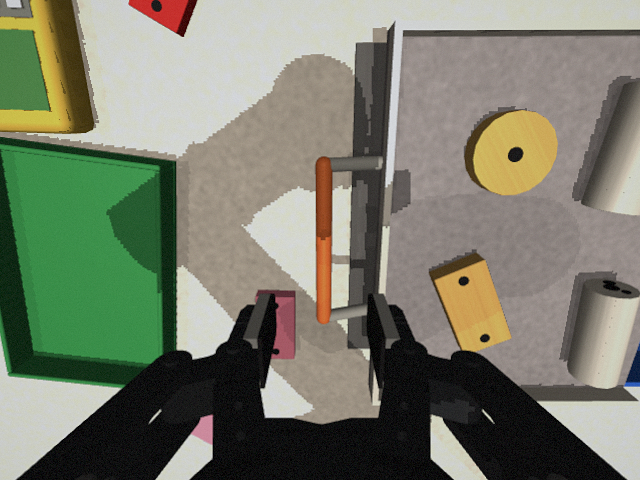

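The wrist view shows the bar vertical at column 324, rows 160–320, between the fingers. The disc is at (512,152), the plate at (470,302), and the tray is on the left. The measured bar top is at z = 91, which agrees with the expected 85+6.

Call:
carry_out([
  [-0.01,0.008,0.2,0,0,0,0],
  [-0.01,0.008,0.4,0,0,0,0],
  [-0.01,0.008,0.5,0,0,0,0],
  [-0.01,0.008,0.57,0,0,0,0],
  [-0.01,0.008,0.57,0,0,0,0],
  [-0.01,0.008,0.57,0,0,0,-1],
  [-0.01,0.008,0.57,0,0,0,-1],
  [-0.01,0.008,0.57,0,0,0,-1],
  [-0.01,0.008,0.57,0,0,0,-1],
  [-0.01,0.008,0.57,0,0,0,-1],
  [-0.01,0.008,0.57,0,0,0,-1],
])

```text
clock: 2.9
position: [528.2, 117.4, 243.0]
ee_rot: [0.999, -0.033, 0.001, -0.0]
contact_force: [-0.4, -3.9, 6.3]
gripper_width: 9.7
grasp_force: 58.6
```

```bash
python3 - <<'E'
from h import *
gp(); s=arm.read_state(); R0=Rt.from_quat(s['ee_rot']); t0=s['position']
ya=np.radians(-3.8); ex=np.array([np.cos(ya),np.sin(ya),0]); ey=np.array([-np.sin(ya),np.cos(ya),0])
g=t0+155*R0.apply([0,0,1]); H=g-257*ey; H[2]=65
for th in (.04,.08,.12,.16,.2,.23,.26):
    r=Rt.from_rotvec(th*ex); t=H+r.apply(t0-H); print(th,np.r_[R0.inv().apply(t-t0)/200,(R0.inv()*r*R0).as_rotvec()/np.pi].round(4))
E
```

```text
t 2.9 grasp [528.5 117.4  88. ] close [-0.066 -0.998 -0.   ] F [-0.4 -3.9  6.3] w 9.7 gf 58.6 j6 [ 0.52  0.42 -0.4   0.   -0.75  0.99]
0.04 [ 0.0001  0.0366 -0.0507  0.0127  0.      0.    ]
0.08 [ 0.0001  0.0752 -0.0998  0.0255  0.      0.    ]
0.12 [ 2.000e-04  1.158e-01 -1.474e-01  3.820e-02  0.000e+00  1.000e-04]
0.16 [ 2.000e-04  1.582e-01 -1.934e-01  5.090e-02  0.000e+00  1.000e-04]
0.2 [ 3.000e-04  2.024e-01 -2.376e-01  6.370e-02  0.000e+00  1.000e-04]
0.23 [ 3.000e-04  2.367e-01 -2.695e-01  7.320e-02  0.000e+00  1.000e-04]
0.26 [ 3.000e-04  2.720e-01 -3.004e-01  8.280e-02  1.000e-04  1.000e-04]
```

Call:
carry_out([
  [0,0.018,-0.025,0.0064,0,0,-1],
  [0,0.037,-0.051,0.0127,0,0,-1],
  [0,0.056,-0.075,0.019,0,0,-1],
  [0,0.075,-0.1,0.0255,0,0,-1],
  [0,0.095,-0.124,0.032,0,0,-1],
  [0,0.116,-0.147,0.038,0,0,-1],
  [0,0.137,-0.17,0.0445,0,0,-1],
  [0,0.158,-0.193,0.051,0,0,-1],
  [0,0.18,-0.216,0.057,0,0,-1],
  [0,0.202,-0.238,0.0637,0,0,-1],
  [0,0.202,-0.238,0.0637,0,0,-1],
  [0,0.202,-0.238,0.0637,0,0,-1],
])

```text
clock: 4.4
position: [525.6, 77.3, 289.2]
ee_rot: [0.994, -0.033, 0.004, -0.1]
contact_force: [6.3, -0.7, -7.2]
gripper_width: 9.9
grasp_force: 58.8
```

Call:
carry_out([
  [0,0,0,0,0,0,-1],
  [0,0,0,0,0,0,-1],
  [0,0,0,0,0,0,-1],
  [0,0,0,0,0,0,-1],
  [0,0,0,0,0,0,-1],
  [0,0,0,0,0,0,-1],
  [0,0,0,0,0,0,-1],
  [0,0,0,0,0,0,-1],
  [0,0,0,0,0,0,-1],
  [0,0,0,0,0,0,-1],
  [0,0,0,0,0,0,-1],
  [0,0,0,0,0,0,-1],
])

```text
clock: 5.9
position: [525.6, 77.4, 289.1]
ee_rot: [0.994, -0.033, 0.004, -0.1]
contact_force: [5.6, -0.7, -7.9]
gripper_width: 9.6
grasp_force: 58.8
```

```bash
python3 - <<'E'
from h import *
gp(); grab('side','s1.png')
E
```

```text
t 5.9 grasp [527.8 108.1 137.2] close [-0.064 -0.978 -0.199] F [ 5.6 -0.7 -7.9] w 9.6 gf 58.8 j6 [ 0.4   0.34 -0.3  -0.24 -0.85  1.25]
```

View pics/s1.png

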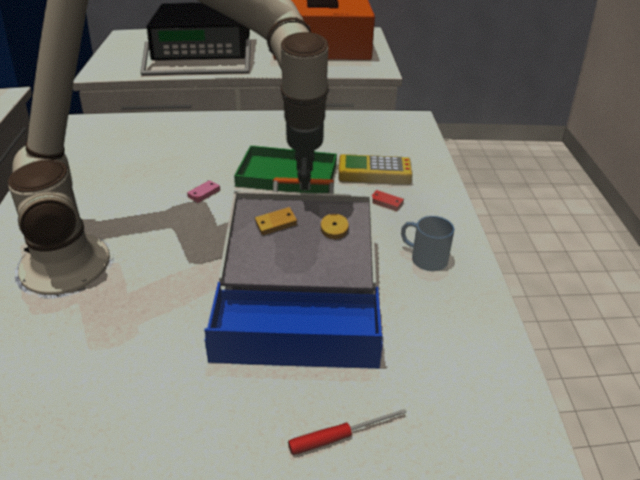

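The board is raised with both flat parts on it, the plate at (276,220) and the disc at (334,226). The inserts have left it and should be hidden behind the trough's outer wall. I now lower the board along the reverse arc.

```bash
python3 - <<'E'
from h import *
s=arm.read_state(); R0=Rt.from_quat(s['ee_rot']); t0=s['position']
ya=np.radians(-3.8); ex=np.array([np.cos(ya),np.sin(ya),0]); ey=np.array([-np.sin(ya),np.cos(ya),0])
H=np.array([528.5,117.4,0])-257*ey; H[2]=65
for th in np.linspace(0,-.2,11)[1:]:
    r=Rt.from_rotvec(th*ex); t=H+r.apply(t0-H); print(th.round(3),np.r_[R0.inv().apply(t-t0)/200,(R0.inv()*r*R0).as_rotvec()/np.pi].round(4))
z=grab('scene')
p,d,c=z;P=pts(d,c);m=(P[...,1]<-140)&(P[...,1]>-300)&(P[...,0]>350)&(P[...,0]<660)&(P[...,2]>5)&(P[...,2]<60)
hsv=cv2.cvtColor(p,cv2.COLOR_RGB2HSV);m&=hsv[...,1]<90
n,l,st,ce=cv2.connectedComponentsWithStats(m.astype(np.uint8))
for i in range(1,n):
    if st[i,4]>20: print('grey in trough',st[i,4],ce[i].round(),P[l==i].mean(0).round(),P[l==i].min(0).round(),P[l==i].max(0).round())
E
```

```text
-0.02 [-0.     -0.0174  0.0259 -0.0064 -0.     -0.    ]
-0.04 [-0.     -0.0343  0.0521 -0.0127 -0.     -0.    ]
-0.06 [-0.0001 -0.0506  0.0787 -0.0191 -0.     -0.    ]
-0.08 [-1.000e-04 -6.640e-02  1.055e-01 -2.550e-02 -0.000e+00 -0.000e+00]
-0.1 [-1.000e-04 -8.170e-02  1.327e-01 -3.180e-02 -0.000e+00 -0.000e+00]
-0.12 [-1.000e-04 -9.650e-02  1.602e-01 -3.820e-02 -0.000e+00 -0.000e+00]
-0.14 [-2.000e-04 -1.106e-01  1.880e-01 -4.460e-02 -0.000e+00 -1.000e-04]
-0.16 [-2.000e-04 -1.243e-01  2.161e-01 -5.090e-02 -0.000e+00 -1.000e-04]
-0.18 [-2.000e-04 -1.373e-01  2.444e-01 -5.730e-02 -0.000e+00 -1.000e-04]
-0.2 [-2.000e-04 -1.498e-01  2.730e-01 -6.370e-02 -0.000e+00 -1.000e-04]
grey in trough 409 [295. 188.] [ 438. -256.   35.] [ 373. -285.   11.] [ 478. -241.   46.]
grey in trough 455 [257. 206.] [ 558. -264.   35.] [ 497. -293.    8.] [ 600. -249.   46.]
grey in trough 50 [227. 228.] [ 656. -262.   17.] [ 651. -298.    5.] [ 660. -198.   56.]
```

Call:
carry_out([
  [0,-0.0174,0.0259,-0.0064,0,0,-1],
  [0,-0.0343,0.052,-0.0127,0,0,-1],
  [0,-0.0506,0.0787,-0.0191,0,0,-1],
  [0,-0.0664,0.1055,-0.0255,0,0,-1],
  [0,-0.0817,0.1327,-0.0318,0,0,-1],
  [0,-0.0965,0.16,-0.0382,0,0,-1],
  [0,-0.1106,0.188,-0.0446,0,0,-1],
  [0,-0.1243,0.216,-0.0509,0,0,-1],
  [0,-0.1373,0.2444,-0.0573,0,0,-1],
  [0,-0.1498,0.2725,-0.0637,0,0,-1],
  [0,-0.1498,0.2725,-0.0637,0,0,-1],
  [0,-0.1498,0.2725,-0.0637,0,0,-1],
])

```text
clock: 7.5
position: [528.2, 117.5, 243.0]
ee_rot: [0.999, -0.032, 0.001, 0.0]
contact_force: [2.9, -4.1, 3.6]
gripper_width: 10.0
grasp_force: 59.9
```

```bash
python3 -c "
from h import *
gp()"
```

```text
t 7.5 grasp [528.4 117.4  88. ] close [-0.065 -0.998  0.001] F [ 2.9 -4.1  3.6] w 10.0 gf 59.9 j6 [ 0.52  0.42 -0.4   0.   -0.75  0.99]
```

Call:
carry_out([
  [0,0,0,0,0,0,0],
  [0,0,0,0,0,0,0],
  [0,0,0,0,0,0,0],
  [0,0,-0.2,0,0,0,0],
  [0,0,-0.4,0,0,0,0],
  [-0.1,0.3,-0.7,0,0,0,1],
  [-0.1,0.5,-0.7,0,0,0,1],
  [-0.1,0.5,-0.7,0,0,0,1],
  [-0.1,0.5,-0.7,0,0,0,1],
  [-0.1,0.5,-0.7,0,0,0,1],
])

```text
clock: 8.75
position: [501.5, 19.7, 381.1]
ee_rot: [0.999, -0.032, -0.001, 0.0]
contact_force: [-0.0, 0.4, -0.4]
gripper_width: 85.3
grasp_force: 0.0
```

```bash
python3 - <<'E'
from h import *
gp(); p,d,c=grab('wrist','w2.png'); P=pts(d,c); hsv=cv2.cvtColor(p,cv2.COLOR_RGB2HSV)
m=(cv2.inRange(hsv,(13,90,90),(26,255,255))>0)&(P[...,2]>84)&(P[...,2]<98)
m=cv2.morphologyEx(m.astype(np.uint8),cv2.MORPH_OPEN,np.ones((3,3)))
n,l,st,ce=cv2.connectedComponentsWithStats(m)
for i in range(1,n):
    if st[i,4]>300:
        q=P[l==i]; print(st[i,4],ce[i].round(),cv2.minAreaRect(q[:,:2].astype(np.float32)),cv2.minEnclosingCircle(q[:,:2].astype(np.float32)),np.percentile(q[:,2],[5,50,95]))
g=(hsv[...,0]>55)&(hsv[...,0]<75)&(hsv[...,1]>150)&(P[...,2]>-5)&(P[...,2]<45)
print('bar',P[(cv2.inRange(hsv,(4,190,100),(12,255,255))>0)&(P[...,2]>70)].mean(0))
E
```

```text
t 8.75 grasp [501.2  19.6 226.1] close [-0.065 -0.998  0.   ] F [-0.   0.4 -0.4] w 85.3 gf 0.0 j6 [ 0.36  0.2  -0.32 -0.   -1.05  1.14]
4079 [357. 117.] ((585.3585815429688, -13.727012634277344), (52.39653778076172, 54.85857391357422), 45.955787658691406) ((584.7168579101562, -14.514551162719727), 27.742923736572266) [90.50226699 91.6941406  92.85989002]
3858 [342. 268.] ((467.2231750488281, 3.4090614318847656), (76.09916687011719, 39.9901123046875), 21.30679702758789) ((467.34222412109375, 3.2333450317382812), 42.1628303527832) [90.7196358  91.75398658 92.83804724]
bar [530.18517565 116.07309119  91.3740286 ]
```

View pics/w2.png

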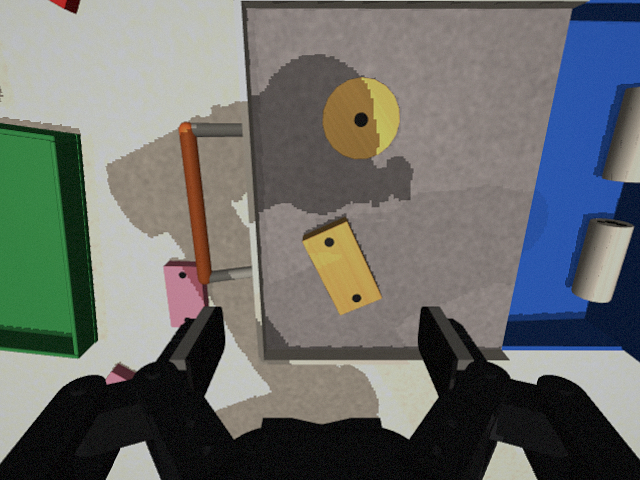

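The disc is at (361,119), the plate at (342,267), and the inserts lie in the trough at the right. The measured sizes and top height (91.7) match the given ones. I plan the plate grasp next.

```bash
python3 - <<'E'
from h import *
a=np.radians(111.3); plan([467.2,3.4,97],[np.cos(a),np.sin(a)])
E
```

```text
option 1 [-1.649e-01  9.240e-02  6.459e-01  7.000e-04 -1.000e-04  8.611e-01] rot deg 155.0
option -1 [-1.649e-01  9.240e-02  6.459e-01  1.000e-04  5.000e-04 -1.389e-01] rot deg 25.0
```

Call:
carry_out([
  [-0.165,0.092,0.1,0,0,-0.139,0.4],
  [-0.165,0.092,0.2,0,0,-0.139,0.4],
  [-0.165,0.092,0.35,0,0,-0.139,0.4],
  [-0.165,0.092,0.5,0,0,-0.139,0.4],
  [-0.165,0.092,0.6,0,0,-0.139,0.4],
  [-0.165,0.092,0.645,0,0,-0.139,0.4],
  [-0.165,0.092,0.645,0,0,-0.139,0.4],
  [-0.165,0.092,0.645,0,0,-0.139,-1],
  [-0.165,0.092,0.645,0,0,-0.139,-1],
  [-0.165,0.092,0.645,0,0,-0.139,-1],
  [-0.165,0.092,0.645,0,0,-0.139,-1],
  [-0.165,0.092,0.645,0,0,-0.139,-1],
])

```text
clock: 10.3
position: [467.5, 3.0, 254.1]
ee_rot: [0.983, 0.184, 0.001, -0.0]
contact_force: [-1.7, 1.7, 5.8]
gripper_width: 38.4
grasp_force: 61.2
```

Call:
carry_out([
  [0,0,-0.1,0,0,0,-1],
  [0,0,-0.3,0,0,0,-1],
  [0,0,-0.5,0,0,0,-1],
  [0,0,-0.5,0,0,0,-1],
])

```text
clock: 10.8
position: [467.5, 2.7, 355.3]
ee_rot: [0.983, 0.184, 0.003, -0.001]
contact_force: [-0.0, -0.5, -4.7]
gripper_width: 38.0
grasp_force: 62.0
```

```bash
python3 - <<'E'
from h import *
gp()
a=np.radians(78.4); plan([442,364,115],[np.cos(a),np.sin(a)])
E
```

```text
t 10.8 grasp [468.5   3.1 200.3] close [ 0.362 -0.932  0.   ] F [-0.  -0.5 -4.7] w 38.0 gf 62.0 j6 [ 0.35  0.16 -0.44  0.   -0.96  1.59]
option 1 [ 5.3240e-01 -1.7301e+00  4.2950e-01  2.7000e-03 -7.0000e-04 -8.1760e-01] rot deg 147.2
option -1 [ 5.3240e-01 -1.7301e+00  4.2950e-01 -5.0000e-04 -2.0000e-03  1.8240e-01] rot deg 32.8
```

Call:
carry_out([
  [0.1,-0.2,0,0,0,0.05,-1],
  [0.2,-0.45,0,0,0,0.1,-1],
  [0.3,-0.7,0,0,0,0.15,-1],
  [0.4,-0.95,0,0,0,0.182,-1],
  [0.4,-0.95,0,0,0,0.182,-1],
  [0.4,-0.95,0,0,0,0.182,-1],
  [0.4,-0.95,0,0,0,0.182,-1],
])

```text
clock: 11.68
position: [472.6, 207.6, 351.9]
ee_rot: [0.995, -0.101, -0.001, 0.001]
contact_force: [-0.6, -0.1, -3.3]
gripper_width: 38.3
grasp_force: 62.3
```

```bash
python3 - <<'E'
from h import *
gp()
a=np.radians(78.4); plan([442,364,28.5],[np.cos(a),np.sin(a)])
E
```

```text
t 11.68 grasp [472.3 207.4 196.9] close [-0.201 -0.98   0.002] F [-0.6 -0.1 -3.3] w 38.3 gf 62.3 j6 [ 0.73  0.25 -0.33 -0.   -0.99  0.64]
option 1 [-3.056e-01 -7.368e-01  8.412e-01 -9.000e-04  9.000e-04 -1.000e+00] rot deg 180.0
option -1 [-3.056e-01 -7.368e-01  8.412e-01  6.000e-04  6.000e-04  0.000e+00] rot deg 0.1
```

Call:
carry_out([
  [-0.15,-0.37,0,0,0,0,-1],
  [-0.3,-0.73,0,0,0,0,-1],
  [-0.305,-0.737,0.2,0,0,0,-1],
  [-0.305,-0.737,0.45,0,0,0,-1],
  [-0.305,-0.737,0.65,0,0,0,-1],
  [-0.305,-0.737,0.77,0,0,0,-1],
  [-0.305,-0.737,0.82,0,0,0,-1],
  [-0.305,-0.737,0.836,0,0,0,-1],
  [-0.305,-0.737,0.836,0,0,0,-1],
  [-0.305,-0.737,0.836,0,0,0,0.3],
  [-0.305,-0.737,0.836,0,0,0,0.3],
  [-0.305,-0.737,0.836,0,0,0,0.3],
])

```text
clock: 13.18
position: [442.7, 365.7, 186.7]
ee_rot: [0.995, -0.1, 0.001, -0.001]
contact_force: [1.0, -0.3, -0.5]
gripper_width: 55.6
grasp_force: 0.0
```

```bash
python3 - <<'E'
from h import *
gp()
a=np.radians(111.3); plan([442,364,210],[np.cos(a),np.sin(a)])
E
```

```text
t 13.18 grasp [442.9 366.   31.7] close [-0.199 -0.98  -0.002] F [ 1.  -0.3 -0.5] w 55.6 gf 0.0 j6 [ 0.97  0.54 -0.37  0.   -0.66  0.4 ]
option 1 [-1.100e-03  7.600e-03 -8.916e-01 -6.000e-04  6.000e-04  8.178e-01] rot deg 147.2
option -1 [-1.100e-03  7.600e-03 -8.916e-01 -5.000e-04 -4.000e-04 -1.822e-01] rot deg 32.8
```

Call:
carry_out([
  [0,0,-0.2,0,0,0,0.3],
  [0,0,-0.5,0,0,0,0.3],
  [0,0,-0.8,0,0,0,0.7],
  [0.15,0.2,-0.9,0,0,0,0.7],
  [0.3,0.4,-0.9,0,0,0,0.7],
  [0.45,0.65,-0.9,0,0,0,0.7],
  [0.6,0.9,-0.9,0,0,0,0.7],
  [0.6,0.9,-0.9,0,0,0,0.7],
  [0.6,0.9,-0.9,0,0,0,0.7],
])

```text
clock: 14.3
position: [524.2, 164.9, 366.0]
ee_rot: [0.995, -0.101, 0.0, -0.0]
contact_force: [-0.1, 0.8, 0.6]
gripper_width: 72.6
grasp_force: 0.0
```

```bash
python3 - <<'E'
from h import *
gp()
a=np.radians(78.4); plan([585,-14,98],[np.cos(a),np.sin(a)])
p,d,c=grab('scene'); P=pts(d,c); hsv=cv2.cvtColor(p,cv2.COLOR_RGB2HSV)
m=(cv2.inRange(hsv,(13,90,90),(26,255,255))>0)&(P[...,0]<600)&(P[...,2]<110)
n,l,st,ce=cv2.connectedComponentsWithStats(m.astype(np.uint8))
for i in range(1,n):
    if st[i,4]>100: q=P[l==i]; q=q[q[:,2]>np.median(q[:,2])-4]; print(st[i,4],cv2.minAreaRect(q[:,:2].astype(np.float32)),np.percentile(q[:,2],[5,50,95]))
E
```

```text
t 14.3 grasp [524.3 165.  211. ] close [-0.2   -0.98  -0.001] F [-0.1  0.8  0.6] w 72.6 gf 0.0 j6 [ 0.6   0.29 -0.24 -0.   -1.04  0.77]
option 1 [ 4.767e-01  8.160e-01  5.649e-01  2.000e-04 -3.000e-04 -9.997e-01] rot deg 180.0
option -1 [ 4.767e-01  8.160e-01  5.649e-01 -2.000e-04 -1.000e-04  3.000e-04] rot deg 0.1
11501 ((-368.9244689941406, -1456.90380859375), (1031.921630859375, 662.7633666992188), 1.6902214288711548) [-85.47370093 -18.05818654  91.96712796]
329 ((579.9010620117188, -12.032732009887695), (39.74323654174805, 57.02561950683594), 0.21807126700878143) [88.98351588 91.04410974 93.47844503]
231 ((529.6683959960938, 119.49048614501953), (10.989595413208008, 124.88972473144531), 86.3571548461914) [87.69425041 90.06720919 92.67307579]
702 ((446.2830505371094, 367.13031005859375), (40.480709075927734, 76.80854034423828), 79.69430541992188) [19.0147922  21.52274632 23.76996149]
```

Call:
carry_out([
  [0.15,0.25,0,0,0,0,0.7],
  [0.3,0.5,0,0,0,0,0.7],
  [0.42,0.75,0,0,0,0,0.7],
  [0.477,0.816,0.15,0,0,0,0.7],
  [0.477,0.816,0.35,0,0,0,0.7],
  [0.477,0.816,0.5,0,0,0,0.7],
  [0.477,0.816,0.57,0,0,0,0.7],
  [0.477,0.816,0.57,0,0,0,0.7],
  [0.477,0.816,0.57,0,0,0,-1],
  [0.477,0.816,0.57,0,0,0,-1],
  [0.477,0.816,0.57,0,0,0,-1],
  [0.477,0.816,0.57,0,0,0,-1],
])

```text
clock: 15.85
position: [585.6, -13.6, 254.0]
ee_rot: [0.995, -0.1, 0.002, -0.0]
contact_force: [-1.6, 0.8, 5.5]
gripper_width: 52.9
grasp_force: 62.5
```

Call:
carry_out([
  [0,0,0,0,0,0,-1],
  [0,0,-0.1,0,0,0,-1],
  [0,0,-0.3,0,0,0,-1],
  [0,0,-0.5,0,0,0,-1],
  [0,0,-0.5,0,0,0,-1],
])

```text
clock: 16.48
position: [585.7, -13.8, 355.5]
ee_rot: [0.995, -0.1, 0.004, -0.001]
contact_force: [-1.2, 0.3, -2.4]
gripper_width: 53.2
grasp_force: 63.8
```

```bash
python3 - <<'E'
from h import *
gp()
a=np.radians(78.4); plan([542,345,200],[np.cos(a),np.sin(a)])
E
```

```text
t 16.48 grasp [587.  -13.5 200.5] close [-0.2   -0.98  -0.004] F [-1.2  0.3 -2.4] w 53.2 gf 63.8 j6 [ 0.25  0.36 -0.17  0.   -1.04  1.12]
option 1 [-0.572  -1.7144  0.0041  0.004  -0.0018 -0.9995] rot deg 179.9
option -1 [-5.7200e-01 -1.7144e+00  4.1000e-03 -1.1000e-03 -2.5000e-03  5.0000e-04] rot deg 0.5
```

Call:
carry_out([
  [-0.07,-0.2,0,0,0,0,-1],
  [-0.15,-0.45,0,0,0,0,-1],
  [-0.23,-0.7,0,0,0,0,-1],
  [-0.32,-0.95,0,0,0,0,-1],
  [-0.32,-0.95,0,0,0,0,-1],
  [-0.32,-0.95,0,0,0,0,-1],
])

```text
clock: 17.23
position: [559.8, 185.0, 350.2]
ee_rot: [0.995, -0.1, -0.001, 0.001]
contact_force: [-0.3, -1.0, -2.1]
gripper_width: 53.2
grasp_force: 63.9
```

```bash
python3 - <<'E'
from h import *
gp()
a=np.radians(78.4); plan([542,345,29.5],[np.cos(a),np.sin(a)])
E
```

```text
t 17.23 grasp [559.4 184.8 195.2] close [-0.199 -0.98   0.002] F [-0.3 -1.  -2.1] w 53.2 gf 63.9 j6 [ 0.59  0.37 -0.16 -0.   -1.04  0.78]
option 1 [-2.447e-01 -7.674e-01  8.280e-01 -1.200e-03  8.000e-04 -9.995e-01] rot deg 179.9
option -1 [-2.447e-01 -7.674e-01  8.280e-01  5.000e-04  8.000e-04  5.000e-04] rot deg 0.2
```

Call:
carry_out([
  [-0.12,-0.38,0,0,0,0,-1],
  [-0.24,-0.74,0,0,0,0,-1],
  [-0.245,-0.767,0.2,0,0,0,-1],
  [-0.245,-0.767,0.45,0,0,0,-1],
  [-0.245,-0.767,0.65,0,0,0,-1],
  [-0.245,-0.767,0.76,0,0,0,-1],
  [-0.245,-0.767,0.81,0,0,0,-1],
  [-0.245,-0.767,0.83,0,0,0,-1],
  [-0.245,-0.767,0.83,0,0,0,-1],
  [-0.245,-0.767,0.83,0,0,0,0.7],
  [-0.245,-0.767,0.83,0,0,0,0.7],
  [-0.245,-0.767,0.83,0,0,0,0.7],
])

```text
clock: 18.73
position: [543.1, 345.4, 186.7]
ee_rot: [0.995, -0.1, 0.001, -0.001]
contact_force: [0.5, -0.4, 0.7]
gripper_width: 72.9
grasp_force: 0.0
```

Call:
carry_out([
  [0,0,-0.2,0,0,0,0.7],
  [0,0,-0.5,0,0,0,0.7],
  [0,0,-0.8,0,0,0,0.7],
  [0,0.2,-0.9,0,0,0,0.7],
  [0,0.4,-0.9,0,0,0,0.7],
  [0,0.6,-0.9,0,0,0,0.7],
  [0,0.6,-0.9,0,0,0,0.7],
  [0,0.6,-0.9,0,0,0,0.7],
])

```text
clock: 19.73
position: [519.2, 227.8, 366.3]
ee_rot: [0.995, -0.1, 0.001, -0.0]
contact_force: [-0.5, -0.1, -0.2]
gripper_width: 73.0
grasp_force: 0.0
```

```bash
python3 - <<'E'
from h import *
gp(); p,d,c=grab('scene','s3.png'); P=pts(d,c); hsv=cv2.cvtColor(p,cv2.COLOR_RGB2HSV)
m=(cv2.inRange(hsv,(13,90,90),(26,255,255))>0)&(P[...,0]<620)&(P[...,2]<110)&(P[...,1]>0)
n,l,st,ce=cv2.connectedComponentsWithStats(m.astype(np.uint8))
for i in range(1,n):
    if st[i,4]>100: q=P[l==i]; q=q[q[:,2]>np.median(q[:,2])-4]; print(st[i,4],ce[i].round(),cv2.minAreaRect(q[:,:2].astype(np.float32)),np.percentile(q[:,2],[5,50,95]))
m=(P[...,1]<-140)&(P[...,1]>-300)&(P[...,0]>365)&(P[...,0]<645)&(P[...,2]>5)&(P[...,2]<60)&(hsv[...,1]<90)
n,l,st,ce=cv2.connectedComponentsWithStats(m.astype(np.uint8))
for i in range(1,n):
    if st[i,4]>50: print('insert',st[i,4],P[l==i].mean(0).round())
E
```

```text
t 19.73 grasp [519.4 227.9 211.3] close [-0.2   -0.98  -0.001] F [-0.5 -0.1 -0.2] w 73.0 gf 0.0 j6 [ 0.7   0.32 -0.2   0.   -1.06  0.67]
245 [368. 271.] ((529.8364868164062, 119.52153778076172), (11.867465019226074, 125.55891418457031), 86.84940338134766) [87.70916729 90.39488198 92.31259084]
695 [484. 343.] ((445.940673828125, 367.5896911621094), (40.199249267578125, 77.36479949951172), 78.06074523925781) [19.07446    21.53877046 23.74226828]
643 [446. 366.] ((544.6547241210938, 346.6975402832031), (54.54453659057617, 54.5836067199707), 84.19867706298828) [19.05755037 21.55993676 23.7782885 ]
insert 407 [ 438. -256.   35.]
insert 451 [ 559. -264.   35.]
```

View pics/s3.png

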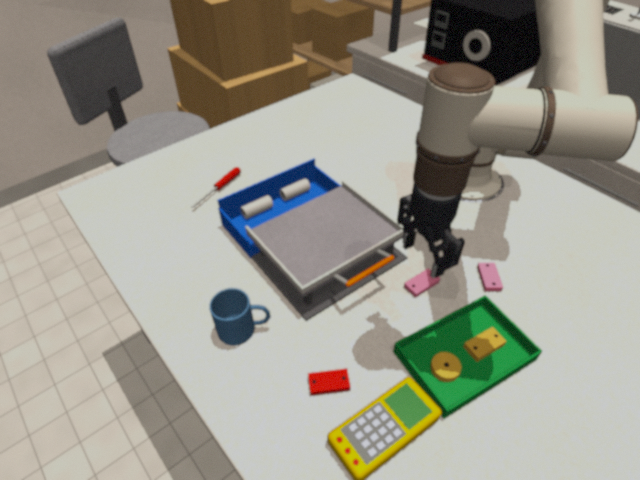

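The plate (484,343) and disc (446,366) lie flat in the tray with their tops at z = 21.5. Both inserts are in the trough at (257,206) and (295,188), the board is down, and the bystanders have not moved.

```bash
python3 -c "
from bench import arm
print(arm.job_done())"
```

```text
the job is handed in; nothing more can be done
None
```

The job is handed in: both inserts are in the trough, the board is lowered, the plate and disc lie flat side by side in the green tray, and the meter, mug and screwdriver were left alone; the hand-in returned no verdict.

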